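# Chock the mister over the drain slot

## Robot

A 6-joint arm with a two-finger parallel gripper is mounted at the origin on the work surface. World frame = base frame: x ahead of the robot, y to its left, z up, the work surface at z = 0. Lengths are in m, angles in degrees, forces in N, time in s.
With the tool pointing down it reaches from about 0.325 to 0.75 m from the base axis. Payload 7.6 kg.
Tool frame: the origin (TCP) lies at the very end of the fingers, on their centre line; the grasp point (between the pads) lies r.grip_depth behind it (r.grip_depth is the distance from the TCP to the grasp point, in m); z points along the fingers, y is the line along which they close (so a half turn about z gives the same grasp; the last joint's range is limited). The gripper opens to 85 mm and grips with 20 to 120 N. Pads are 22 mm wide; open, the fingers measure 114 mm over their backs; the gripper's body (76 mm by 85 mm) begins 54 mm behind the grasp point. The pads swing forward as they close: fully open they stand 13 mm farther back than shut.
Start: joints at [66.79, 2.991, 80.254, -0, 96.75, -4.028], TCP at [0.172, 0.496, 0.231] pointing down, gripper open.
Joint ranges: [-166.34, 166.34], [-52.06, 124.39], [6.96, 135.62], [-60.46, 240.46], [14.63, 156.25], [-167.68, 167.68]. Speed limits (degrees/s): [147.25, 147.25, 172.46, 180, 180, 180].

## Interface

Orientations are given as [roll, pitch, yaw] about the fixed x, y, z axes, in that order (R = Rz(yaw) Ry(pitch) Rx(roll)).
In Python, from bench import r, vision gives the robot as it stands.
- The arm moves only by the tool servo_tool, never from a script. Its argument "steps" is text: rows parted by semicolons, each of 7 numbers parted by spaces: the turn, a rotation vector about the tool's x, y, z in rad, then the shift along the tool's x, y, z in m, then the opening, from -1 (shut) to 1 (fully open). A call has 1 to 12 rows; each row shifts and turns the commanded pose from where the row before left it, along the tool's axes as they then stand; what a row does not reach is not made up. A row lasts 1/12 s, in which the tool goes at most 41.7 mm and 7.16 degrees, less where a joint would pass 70% of its speed; a pose out of reach is approached as far as the arm can. A call is refused whole if a number of a shift passes 0.0417 or a number of a turn 0.125, either way. A call with a gripper value outside its range is refused whole. The fingers move at their own pace and stop on an object; "squeeze" is the grip in N (left out, the last holds). Time passes only in rows, so rows that do not move let the fingers close. It gives the time, the measured TCP pose, the force, the opening and the grip force at its end, in the units of the state.
- r.sense(): the state, without advancing time (a new reading comes with each control period).
- vision.get_image(name): name is "side" or "top"; returns a dict with "image" (384x512x3 uint8, red, green, blue), "fx", "fy", "cx", "cy" (pixels), "D" ([k1, k2, p1, p2, k3] as OpenCV has them; the pictures are not rectified), "rvec" (rotation vector, rad) and "tvec" (3), from world to camera coordinates, as OpenCV has them. Camera axes: x right, y down, z forward; pixel columns grow to the right and rows downward; lengths in m; the calibration is good to about 2 mm. A picture is of the moment at which its call begins. There is no depth.
- r.job_done(): hands the job in; it is judged then, once.
The state is a dict: "clock": time; "joints": joint angles; "joint_velocities": joint speeds; "tau": joint torques, N m; "eef_pos": TCP position; "orientation": TCP orientation; "ft_force": force on the tool from outside, world axes, zero at the start; "torque": the same for the moment, N m; "opening": finger opening in m; "gripper_force": force on a finger pad.
Only numpy, scipy, OpenCV 4.12 (cv2) and the standard library are available. Lean on these libraries where they do the work, as an engineer would, in place of code of your own. Each camera call takes 0.05 s, during which the arm holds its last target. There are 200 camera calls.

## Task

Roll the wet steel mister up the sloping drip board until it lies straight across the board over the drain slot, and leave it lying there, chocked so that it stays put: one wedge chock below it and one above, both flat on the board, square to it and snug against the mister with their thin ends towards it. Push the mister only with a chock: do not touch it with the gripper, lift it or let it run away. Leave the planter, the scoop and the seed tray lid where they are.

Things in the scene. Friction and masses are not known exactly. Their poses are not given: they have to be found in the camera images.
- board: fixed wooden drip board sloping 7 degrees, 300 mm long up the slope, 250 mm wide, 8 mm thick. Origin at table height; x points level to its high end, y across to the left, z up. Its smooth top face is 30.3 mm above the table over the origin and reaches 165 mm down and 135 mm up the slope from there. A flush black drain slot, 12 mm wide, runs across it 30 mm up the slope; it does not hinder rolling or sliding.
- stops (a point): on the board's top face, midway between the two fixed stop blocks that the mister rests against at the start, 108.5 mm down the slope from the drain slot. Blocks: 15 mm wide, 8 mm thick along the slope, 12 mm high, centred 67.5 mm either side of this point, 120 mm clear between them.
- park (a point): where the middle of the mister's axis should come: the point 30 mm square above the middle of the drain slot. Fixed to the board; its x axis points up along the slope, y left across the board, z square out of the top face.
- mister: stainless steel mister on its side across the board, at the start against the stop blocks, 80 mm down the slope from the slot; rolls freely. Body: cylinder, radius 30 mm, 150 mm long; black round spray head (radius 16 mm) beyond its +y end, to 110 mm from the origin. 0.18 to 0.35 kg, centre of mass within 7 mm of the origin, which is on the axis at mid body; y along the axis, x and z turn as it rolls.
- chock_a: loose dark wooden wedge chock, one of two alike, starting flat on the table: 66 mm long, 45 mm wide, 30 mm high, 0.14 kg, parallel upright sides. Origin: centre of its underside; x points to its thin end (toe), z up. Flat top from x = -33 to +3 mm, then a 42 degree face falling to a blunt 3 mm high toe at x = +33 mm; the heel at x = -33 mm is upright.
- chock_b: loose dark wooden wedge chock, one of two alike, starting flat on the table: 66 mm long, 45 mm wide, 30 mm high, 0.14 kg, parallel upright sides. Origin: centre of its underside; x points to its thin end (toe), z up. Flat top from x = -33 to +3 mm, then a 42 degree face falling to a blunt 3 mm high toe at x = +33 mm; the heel at x = -33 mm is upright.
- chock_a_toe (a point): bottom edge of the thin end of chock_a, mid width, 33 mm along x from its origin. Pushed against the mister with both flat on the board, this point is 14.8 mm along the slope from the mister's axis.
- chock_b_toe (a point): bottom edge of the thin end of chock_b, mid width, 33 mm along x from its origin. Pushed against the mister with both flat on the board, this point is 14.8 mm along the slope from the mister's axis.
- planter: white square ceramic planter, 110 x 110 x 110 mm, short green stems to 140 mm; origin centre of underside. Leave alone.
- scoop: orange plastic scoop lying flat, 170 mm long along its y (blade +y to 78 mm, handle to -91 mm), 55 mm wide, 35 mm high; origin on the underside. Leave alone.
- lid_near (a point): middle of the top edge nearest the robot of the clear acrylic seed tray lid, a loose shell, open side down, 120 x 220 x 50 mm (x, y, z) beyond the board to the left; it reaches 120 mm along x from this point, 110 mm either way along y and 50 mm down. Leave alone.
- cabinet_corner (a point): bottom near left corner of the fixed compact plastic cabinet with a lever latch, beyond the board to the right; from here it reaches 200 mm along x, 240 mm along -y and 220 mm up; the latch stands 15 mm out of its front. Not used.

How it is judged:
By the outcome, as a careful person would: the job done as asked, in the order asked, and still so for the second after the job is handed in, with the robot touching nothing.
It also fails if it takes over 72 s, if anything falls off the work surface, if the arm or the gripper's body presses on something with over 40 N, if the wrist force passes 120 N, or if a joint passes its speed limit or range.

## Working session

There is one attempt and no reset: what is moved stays moved. The work goes in short steps, Python scripts to look and compute and a tool call to move; the robot and the scene stay as the last step left them, time stands still between calls to the robot, and variables do not carry over. Pictures are saved under pics/ and viewed, at most 10 in all, crops included, and the job is handed in when it is done.

Besides the shell and the picture viewer there is one more tool, called after ">>>" as name(argument=value, ...) on one line, values as JSON. servo_tool: Moves the arm, as the interface text tells. Its arguments: {"type":"object","properties":{"steps":{"type":"string"},"squeeze":{"type":"number"}},"required":["steps"]}

```bash
ls; mkdir -p pics; python3 - <<'E'
from bench import r, vision
import cv2
s=r.sense();print(s, r.grip_depth)
for n in("side","top"):
    d=vision.get_image(n);cv2.imwrite(f"pics/{n}0.png",d["image"][:,:,::-1])
    print(n,{k:v for k,v in d.items() if k!="image"})
E
```

```text
pics
{'clock': 0.0, 'joints': array([ 6.67895200e+01,  3.02519238e+00,  8.03119950e+01,  6.66373185e-04,
        9.67502607e+01, -4.02839415e+00]), 'joint_velocities': array([ 0.00239677,  0.00841771,  0.05320021, -0.01807868, -0.11293823,
       -0.0833612 ]), 'tau': array([ 1.54023604e-03, -3.81659818e+01, -3.60191202e+01,  5.40476310e-05,
        6.12435411e-03, -1.75676945e-06]), 'eef_pos': array([0.17236158, 0.49558351, 0.23049997]), 'orientation': array([-1.79912815e+02, -6.80353172e-03,  1.60817987e+02]), 'ft_force': array([0.78376315, 0.90379499, 0.09073647]), 'torque': array([0.0003713 , 0.0148848 , 0.02107188]), 'gripper_force': 0.0, 'opening': 0.08517955373863176} 0.0187
side {'fx': 359.4076886539051, 'fy': 359.4076886539051, 'cx': 255.19332363134941, 'cy': 187.23911681735095, 'D': array([0.01530044, 0.        , 0.        , 0.        , 0.        ]), 'rvec': array([ 2.4366163 , -0.20950963,  0.07138212]), 'tvec': array([-0.5327748 ,  0.11937319,  0.92897831])}
top {'fx': 448.8582728718199, 'fy': 448.8582728718199, 'cx': 250.3013851359978, 'cy': 182.43479576720028, 'D': array([0.00558361, 0.        , 0.        , 0.        , 0.        ]), 'rvec': array([ 2.12789326, -2.18263179,  0.08378684]), 'tvec': array([0.02872354, 0.56177498, 1.18621809])}
```

View pics/side0.png

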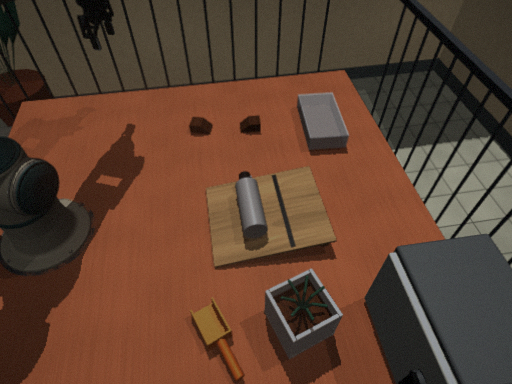

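View pics/top0.png

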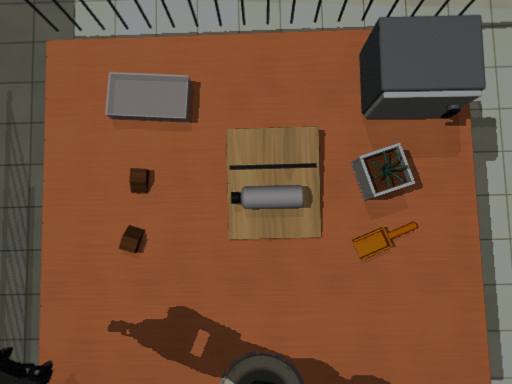

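The side view has chocks at about (201,126) and (250,124), and the mister at (252,208). The top view has chocks at (140,180) and (132,239), the board spanning cols 228–320 and rows 128–239, and the slot at row 166.

```bash
cat > h.py <<'E'
import numpy as np, cv2
from bench import r, vision
class Cam:
    def __init__(s,n):
        d=vision.get_image(n); s.im=d["image"]; s.K=np.array([[d["fx"],0,d["cx"]],[0,d["fy"],d["cy"]],[0,0,1.]]); s.D=d["D"]
        s.rv=d["rvec"]; s.t=d["tvec"]; s.R=cv2.Rodrigues(s.rv)[0]; s.c=-s.R.T@s.t
    def ray(s,uv):
        p=cv2.undistortPoints(np.array(uv,float).reshape(-1,1,2),s.K,s.D).reshape(-1,2)
        return np.c_[p,np.ones(len(p))]@s.R
    def plane(s,uv,p0,n=(0,0,1)):
        d=s.ray(uv); n=np.array(n,float); return s.c+d*(((np.array(p0)-s.c)@n)/(d@n))[:,None]
    def onz(s,uv,z): return s.plane(uv,(0,0,z))
    def px(s,P): return cv2.projectPoints(np.array(P,float).reshape(-1,3),s.rv,s.t,s.K,s.D)[0].reshape(-1,2)
E
python3 - <<'E'
from h import *
T=Cam("top");S=Cam("side")
print(T.c,S.c)
def crop(c,x,y,w,h,k): return cv2.resize(c.im[y:y+h,x:x+w,::-1],None,fx=k,fy=k,interpolation=cv2.INTER_CUBIC)
a=crop(T,110,160,50,100,6); b=crop(S,180,105,90,40,5) # 300x600, 450x200
d=crop(T,220,120,110,125,3) #330x375
o=np.zeros((600,760,3),np.uint8); o[:,:300]=a; o[:200,305:755]=b; o[210:585,305:635]=d
cv2.imwrite("pics/crop1.png",o)
# board mask in top
hsv=cv2.cvtColor(T.im,cv2.COLOR_RGB2HSV)
for p in [(140,175),(140,188),(132,235),(235,150),(100,300),(270,166)]: print(p,hsv[p[1],p[0]])
E
```

```text
[ 0.43568811 -0.01593701  1.23832605] [ 0.44217118 -0.58846684  0.7869505 ]
(140, 175) [ 13 198  67]
(140, 188) [ 12 184  50]
(132, 235) [ 10 190  39]
(235, 150) [ 17 127 141]
(100, 300) [ 11 168 138]
(270, 166) [113  54  19]
```

View pics/crop1.png

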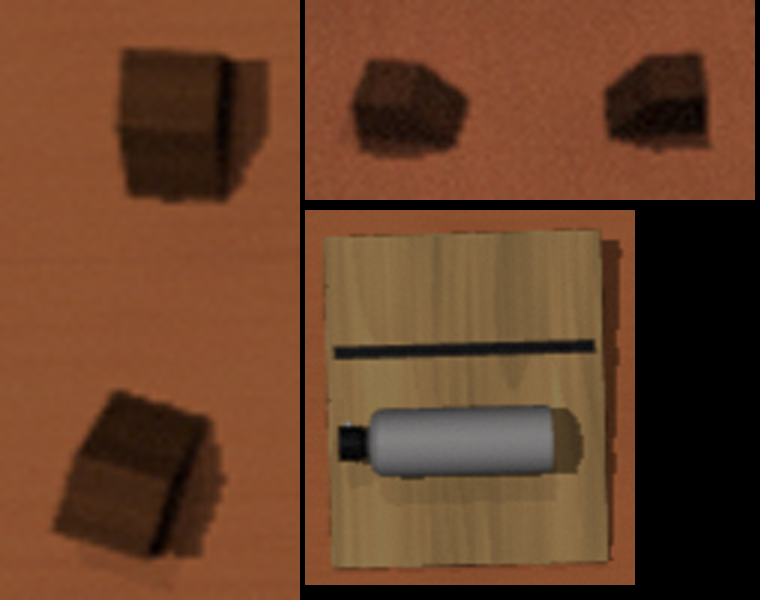

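The crop shows the far chock with its toe towards −x (top-face corners (122,50), (222,53), crease ~row 128). The near chock has its toe towards +x, is turned about 15°, and has crease (83,458)–(183,487). The board and slot are tilted by about 1–2°.

```bash
python3 - <<'E'
from h import *
T=Cam("top");S=Cam("side")
f=lambda pts,k,x,y:(np.array(pts,float)+.5)/k-.5+[x,y]
np.set_printoptions(precision=4,suppress=True)
def ch(name,top,toe,h):
    P=T.onz(f(top,6,110,160),.03); Q=T.onz(f(toe,6,110,160),.003)
    heel=P[:2].mean(0);cre=P[2:].mean(0);t=Q.mean(0)
    yaws=[np.degrees(np.arctan2(*(e)[[1,0]])) for e in (P[3]-P[0],P[2]-P[1],t-heel)]
    print(name,"len flat",np.linalg.norm(cre-heel)*1e3,"w",np.linalg.norm(P[0]-P[1])*1e3,np.linalg.norm(Q[0]-Q[1])*1e3,"L",np.linalg.norm((t-heel)[:2])*1e3,"yaw",yaws,np.degrees(np.arctan2(*(P[1]-P[0])[:2])),"org",(heel+t)/2,heel,t)
ch("far",[(122,50),(222,54),(220,132),(120,126)],[(127,196),(226,200)],0)
ch("near",[(155,555),(53,530),(83,458),(183,487)],[(118,391),(212,418)],0)
# board: corners order lowL lowR highR highL in crop (offset 305,210)
s7,c7=np.sin(np.radians(7)),np.cos(np.radians(7))
for nm,p,z in (("corners low",[(331,568),(608,561)],.0303-.165*s7),("corners high",[(325,238),(601,231)],.0303+.135*s7),("slot",[(334,353),(595,347)],.0303+.03*s7)):
    P=T.onz(f(np.array(p)-[305,210],3,220,120),z);v=P[0]-P[1]
    print(nm,P.mean(0),np.linalg.norm(v),np.degrees(np.arctan2(-v[0],v[1])))
E
```

```text
far len flat 35.29404116702718 w 45.97263277565334 46.258834140615946 L 64.6486252641975 yaw [np.float64(178.7216028716975), np.float64(178.53869654272046), np.float64(175.3266679328636)] -176.12417682472372 org [0.5773 0.3226 0.0165] [0.6095 0.3199 0.03  ] [0.5451 0.3252 0.003 ]
near len flat 33.390047366138916 w 47.581642900309966 45.532486876391935 L 64.2071810086768 yaw [np.float64(-22.769381910218534), np.float64(-22.817092180683474), np.float64(-17.899342267632285)] 14.779555880532524 org [0.4194 0.3402 0.0165] [0.3889 0.3501 0.03  ] [0.45   0.3303 0.003 ]
corners low [ 0.4115 -0.0468  0.0102] 0.2503023024723352 0.09961531696055598
corners high [ 0.7071 -0.0487  0.0468] 0.24823798460243915 -0.2580337071654466
slot [ 0.604  -0.0474  0.034 ] 0.23514874973565014 -0.2661771095112646
```

```bash
cat >> h.py <<'E'
from scipy.spatial.transform import Rotation as Ro
def go(p,rpy,frm=None):
    "tool-frame shift (m) and rotvec (rad) from the measured pose to the target"
    s=r.sense(); R0=Ro.from_euler("xyz",s["orientation"],degrees=True); R1=Ro.from_euler("xyz",rpy,degrees=True)
    if frm is not None: s["eef_pos"],R0=np.array(frm[0]),Ro.from_euler("xyz",frm[1],degrees=True)
    d=R0.inv().apply(np.array(p)-s["eef_pos"]); print("shift",d.round(4),"turn",(R0.inv()*R1).as_rotvec().round(4))
E
python3 - <<'E'
from h import *
np.set_printoptions(precision=4,suppress=True)
T=Cam("top");S=Cam("side")
prof=[(-33,0),(33,0),(33,3),(3,30),(-33,30)]
V=np.array([(x,y,z) for x,z in prof for y in(-22.5,22.5)])/1e3
def est(name,o,yaw):
    for c,n,(x0,y0,x1,y1) in ((T,"top",dict(near=(115,220,150,258),far=(124,163,150,198))[name]),(S,"side",dict(near=(185,112,216,140),far=(236,112,266,138))[name])):
        p=c.px(Ro.from_euler("z",yaw,degrees=True).apply(V)+[*o,0])
        hsv=cv2.cvtColor(c.im,cv2.COLOR_RGB2HSV)[y0:y1,x0:x1]
        m=(hsv[...,2]<80).astype(np.uint8); ys,xs=np.nonzero(m)
        print(name,n,"pred",p.min(0),p.max(0),"seen",xs.min()+x0,ys.min()+y0,xs.max()+x0,ys.max()+y0)
est("near",(.4194,.3402),-18); est("far",(.5773,.3226),178)
# mister
hsv=cv2.cvtColor(T.im,cv2.COLOR_RGB2HSV)[165:215,225:325]
m=((hsv[...,1]<60)&(hsv[...,2]>60)).astype(np.uint8); n,l,st,ce=cv2.connectedComponentsWithStats(m); i=1+st[1:,4].argmax()
box=cv2.minAreaRect(np.argwhere(l==i)[:,::-1].astype(np.float32)+[225,165]); print(box,st[i])
bp=cv2.boxPoints(box); zc=.0303-.05*.1219+.03*.9925
print(zc,T.onz(box[0],zc),T.onz(bp,zc))
go((.408,.344,.09),(180,0,162))
E
```

```text
near top pred [118.8885 224.3554] [145.1917 252.7533] seen 119 225 146 252
near side pred [188.8111 116.4546] [212.8765 134.3535] seen 189 117 211 135
far top pred [129.0197 167.9197] [148.6461 192.99  ] seen 130 168 149 193
far side pred [238.9907 114.5296] [260.5041 132.3007] seen 240 116 260 134Traceback (most recent call last):
  File "<stdin>", line 16, in <module>
cv2.error: OpenCV(4.12.0) /io/opencv/modules/imgproc/src/convhull.cpp:143: error: (-215:Assertion failed) total >= 0 && (depth == CV_32F || depth == CV_32S) in function 'convexHull'
```

```bash
python3 - <<'E'
from h import *
np.set_printoptions(precision=4,suppress=True)
T=Cam("top")
hsv=cv2.cvtColor(T.im,cv2.COLOR_RGB2HSV)[165:215,225:325]
m=((hsv[...,1]<60)&(hsv[...,2]>60)).astype(np.uint8); n,l,st,ce=cv2.connectedComponentsWithStats(m); i=1+st[1:,4].argmax()
box=cv2.minAreaRect((np.argwhere(l==i)[:,::-1]+[225,165]).astype(np.float32)); print(box,st[i])
bp=cv2.boxPoints(box); zc=.0303-.05*.1219+.03*.9925
print(zc,T.onz(box[0],zc),T.onz(bp,zc))
go((.408,.343,.09),(180,0,162))
E
```

```text
((271.52239990234375, 196.51060485839844), (22.061220169067383, 61.18489456176758), 88.72696685791016) [  16   20   62   24 1302]
0.05398 [[ 0.5209 -0.0413  0.054 ]] [[ 0.5505  0.0396  0.054 ]
 [ 0.5498 -0.1223  0.054 ]
 [ 0.4915 -0.1215  0.054 ]
 [ 0.492   0.0395  0.054 ]]
shift [-0.2727 -0.067   0.1413] turn [-0.      0.     -0.0206]
```

>>> servo_tool(steps="0 0 0 -0.0303 -0.0074 0.0157 1; 0 0 0 -0.0303 -0.0074 0.0157 1; 0 0 0 -0.0303 -0.0074 0.0157 1; 0 0 0 -0.0303 -0.0074 0.0157 1; 0 0 0 -0.0303 -0.0074 0.0157 1; 0 0 0 -0.0303 -0.0075 0.0157 1; 0 0 0 -0.0303 -0.0075 0.0157 1; 0 0 0 -0.0303 -0.0075 0.0157 1; 0 0 -0.0206 -0.0303 -0.0075 0.0157 1; 0 0 0 0 0 0 1; 0 0 0 0 0 0 1", squeeze=40)

```text
clock: 1.37
eef_pos: [0.4085, 0.3418, 0.0889]
orientation: [-179.9, -0.1, 161.8]
ft_force: [-0.5, 1.2, -0.7]
opening: 0.0854
gripper_force: 0.0
```

>>> servo_tool(steps="0 0 0 0 0 0.03 1; 0 0 0 0 0 0.03 1; 0 0 0 0 -0.001 0.02 1; 0 0 0 0 0 0.006 1; 0 0 0 0 0 0 -1; 0 0 0 0 0 0 -1; 0 0 0 0 0 0 -1; 0 0 0 0 0 0 -1; 0 0 0 0 0 0 -1; 0 0 0 0 0 0 -1; 0 0 0 0 0 0 -1; 0 0 0 0 0 0 -1", squeeze=40)

```text
clock: 2.37
eef_pos: [0.409, 0.3434, 0.0066]
orientation: [179.8, 0.1, 162.0]
ft_force: [-1.0, 1.5, 5.7]
opening: 0.0444
gripper_force: 42.8
```

```bash
cat >> h.py <<'E'
C=np.array([.6042,-.0475,.0340]); yb=-.3
RB=Ro.from_euler("zy",[0,0]) if 0 else Ro.from_euler("ZY",[yb,-7],degrees=True)
def B(s,h,y=0): return C+RB.apply([s,y,h])
def inB(p): return RB.inv().apply(np.array(p)-C)
BO=(180,7,180+yb)
E
python3 - <<'E'
from h import *
s=r.sense()
print(B(-.157,.06),B(-.157,.0066))
go(B(-.157,.06),BO, ((.409,.3434,.1066),s["orientation"]))
E
```

```text
[ 0.44106033 -0.04664579  0.07441928] [ 0.44756806 -0.04667987  0.02141732]
shift [-0.1509 -0.3612  0.031 ] turn [-0.015  -0.1181 -0.3086]
```

>>> servo_tool(steps="0 0 0 0 0 -0.02 -1; 0 0 0 0 0 -0.04 -1; 0 0 0 0 0 -0.04 -1; 0 0 0 -0.0126 -0.0301 0.0026 -1; 0 0 0 -0.0126 -0.0301 0.0026 -1; 0 0 0 -0.0126 -0.0301 0.0026 -1; 0 0 0 -0.0126 -0.0301 0.0026 -1; 0 0 0 -0.0126 -0.0301 0.0026 -1; 0 0 0 -0.0126 -0.0301 0.0026 -1; 0 0 0 -0.0126 -0.0301 0.0026 -1; 0 0 0 -0.0126 -0.0301 0.0026 -1; 0 0 0 -0.0126 -0.0301 0.0026 -1")

```text
clock: 3.37
eef_pos: [0.4319, 0.0478, 0.0813]
orientation: [180.0, 0.1, 162.0]
ft_force: [1.2, 0.1, -1.9]
opening: 0.0442
gripper_force: 41.9
```

>>> servo_tool(steps="0 0 0 -0.0126 -0.0301 0.0026 -1; 0 0 0 -0.0126 -0.0301 0.0026 -1; 0 0 0 -0.0126 -0.0301 0.0026 -1; -0.004 -0.03 -0.077 0 0 0 -1; -0.004 -0.03 -0.077 0 0 0 -1; -0.004 -0.029 -0.077 0 0 0 -1; -0.003 -0.029 -0.077 0 0 0 -1; 0 0 0 0 0 0 -1; 0 0 0 0 0 0 -1; 0 0 0 0 0 0 -1")

```text
clock: 4.2
eef_pos: [0.4401, -0.0482, 0.0733]
orientation: [-179.8, 6.8, 179.6]
ft_force: [0.0, -0.1, -2.1]
opening: 0.044
gripper_force: 42.0
```

```bash
python3 - <<'E'
from h import *
s=r.sense();print(s["eef_pos"],s["orientation"],s["ft_force"],s["opening"],s["clock"],inB(s["eef_pos"]))
go(B(-.157,.02),BO)
T=Cam("top");S=Cam("side")
def crop(c,x,y,w,h,k): return cv2.resize(c.im[y:y+h,x:x+w,::-1],None,fx=k,fy=k,interpolation=cv2.INTER_CUBIC)
o=np.hstack([crop(T,215,160,120,100,3),crop(S,190,150,140,100,3)])
cv2.imwrite("pics/c2.png",o)
E
```

```text
[ 0.44009444 -0.04820763  0.07328048] [-179.80923838    6.7967032   179.55054198] [ 1.14553809e-03 -1.40133527e-01 -2.05624031e+00] 0.04398846170503696 4.2 [-0.15808934 -0.00156687  0.0589864 ]
shift [-0.0012  0.0017  0.039 ] turn [-0.0036 -0.0036 -0.0026]
```

View pics/c2.png

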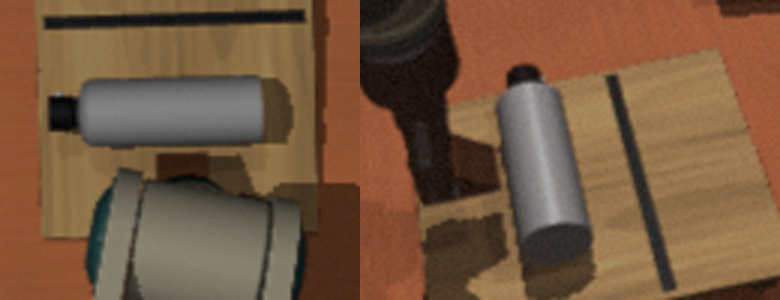

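The toe of the held chock shows at crop (157–208, 155), clear below the mister. I'll locate it by a ray cast.

```bash
python3 - <<'E'
from h import *
T=Cam("top")
n=RB.apply([0,0,1])
for x,y in((157,155),(208,155)):
    print(inB(T.plane([((x+.5)/3-.5+215,(y+.5)/3-.5+160)],B(0,.0524+.003),n)[0]))
E
```

```text
[-0.11714066  0.01876549  0.0554    ]
[-0.11801131 -0.02513882  0.0554    ]
```

>>> servo_tool(steps="0 -0.0036 0 0 0.002 0.02 -1; 0 0 0 0 0 0.02 -1; 0 0 0 0 0 0.006 -1; 0 0 0 0 0 0.003 -1; 0 0 0 0 0 0 -1; 0 0 0 0 0 0 -1")

```text
clock: 4.85
eef_pos: [0.4464, -0.0465, 0.025]
orientation: [-179.8, 7.1, 179.7]
ft_force: [0.7, -0.6, -1.2]
opening: 0.0442
gripper_force: 41.9
```

>>> servo_tool(steps="0 0 0 0 0 0.001 -1; 0 0 0 0 0 0.001 -1; 0 0 0 0 0 0 -1")

```text
clock: 5.1
eef_pos: [0.4463, -0.0465, 0.0226]
orientation: [-179.8, 7.0, 179.7]
ft_force: [0.2, -0.5, -2.5]
opening: 0.0441
gripper_force: 41.9
```

>>> servo_tool(steps="0 0 0 0 0 0.001 -1; 0 0 0 0 0 0.001 -1; 0 0 0 0 0 0 -1")

```text
clock: 5.35
eef_pos: [0.4465, -0.0465, 0.0212]
orientation: [-179.8, 7.0, 179.7]
ft_force: [-6.1, 0.3, 9.9]
opening: 0.0441
gripper_force: 43.3
```

>>> servo_tool(steps="0 0 0 -0.002 0 -0.0005 -1; 0 0 0 -0.003 0 0 -1; 0 0 0 -0.003 0 0 -1; 0 0 0 -0.003 0 0 -1; 0 0 0 -0.003 0 0 -1; 0 0 0 -0.002 0 0 -1; 0 0 0 -0.0015 0 0 -1; 0 0 0 -0.0015 0 0 -1; 0 0 0 -0.0015 0 0 -1; 0 0 0 -0.0015 0 0 -1; 0 0 0 -0.002 0 0 -1; 0 0 0 -0.002 0 0 -1")

```text
clock: 6.35
eef_pos: [0.4717, -0.0467, 0.0243]
orientation: [-179.8, 6.9, 179.7]
ft_force: [-8.8, -1.2, 8.6]
opening: 0.044
gripper_force: 43.4
```

>>> servo_tool(steps="0 0 0 -0.002 0 0 -1; 0 0 0 -0.002 0 0 -1; 0 0 0 -0.002 0 0 -1; 0 0 0 -0.002 0 0 -1; 0 0 0 -0.002 0 0 -1; 0 0 0 -0.002 0 0 -1; 0 0 0 -0.002 0 0 -1; 0 0 0 -0.002 0 0 -1; 0 0 0 -0.002 0 0 -1; 0 0 0 -0.002 0 0 -1; 0 0 0 -0.002 0 0 -1; 0 0 0 -0.001 0 0 -1")

```text
clock: 7.35
eef_pos: [0.4947, -0.0469, 0.0271]
orientation: [-179.8, 6.9, 179.7]
ft_force: [-8.4, -0.8, 9.0]
opening: 0.0446
gripper_force: 43.4
```

```bash
cat >> h.py <<'E'
def mister(T):
    hsv=cv2.cvtColor(T.im,cv2.COLOR_RGB2HSV)[130:215,225:325]
    m=((hsv[...,1]<60)&(hsv[...,2]>60)).astype(np.uint8); n,l,st,ce=cv2.connectedComponentsWithStats(m); i=1+st[1:,4].argmax()
    box=cv2.minAreaRect((np.argwhere(l==i)[:,::-1]+[225,130]).astype(np.float32)); bp=cv2.boxPoints(box)
    P=np.array([inB(p) for p in T.plane(bp,B(0,.03),RB.apply([0,0,1]))]); P=P[np.argsort(P[:,1])]
    a,b=P[:2].mean(0),P[2:].mean(0)
    print("mister s ends",a[0].round(4),b[0].round(4),"y",a[1].round(4),b[1].round(4),"yaw",np.degrees(np.arctan2(-(b-a)[0],(b-a)[1])).round(2),"mid s",((a+b)/2)[0].round(4), box[1])
E
python3 - <<'E'
from h import *
s=r.sense();print(s["ft_force"],inB(s["eef_pos"]))
T=Cam("top");mister(T)
S=Cam("side")
def crop(c,x,y,w,h,k): return cv2.resize(c.im[y:y+h,x:x+w,::-1],None,fx=k,fy=k,interpolation=cv2.INTER_CUBIC)
o=np.hstack([crop(T,215,120,120,120,3),crop(S,190,150,140,120,3)])
cv2.imwrite("pics/c3.png",o)
E
```

```text
[-8.40482931 -0.75904995  8.97459694] [-1.09504727e-01  6.14648424e-05  6.51255081e-03]
mister s ends -0.0754 -0.072 y -0.0747 0.0863 yaw -1.19 mid s -0.0737 (40.0, 61.0)
```

View pics/c3.png

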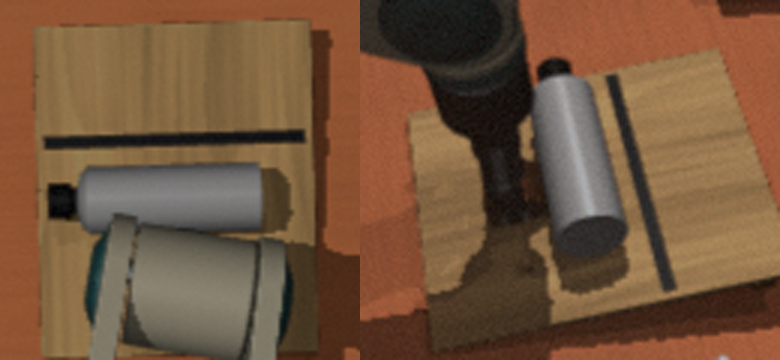

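The mister has rolled up with the chock. Its upper edge, at crop row ~165, is parallel to the slot at row ~140. I'll measure from the upper silhouette, because the gripper merges with the mask.

```bash
cat >> h.py <<'E'
def mister(T,cols=(246,258,285,297),rows=(100,225)):
    hsv=cv2.cvtColor(T.im,cv2.COLOR_RGB2HSV); g=hsv[...,1].astype(float)
    v=[];out=[]
    for a,b in((cols[0],cols[1]),(cols[2],cols[3])):
        for x in range(a,b+1,2):
            c=g[:,x]; m=(c<60)&(hsv[:,x,2]>60); y=next(y for y in range(*rows) if m[y:y+6].all())
            lo=c[y-5:y-2].mean() ; hi=c[y+2:y+5].mean(); t=(lo+hi)/2
            yy=next(k for k in range(y-4,y+3) if c[k]>=t>c[k+1]); ye=yy+(c[yy]-t)/(c[yy]-c[yy+1])
            d=RB.inv().apply(T.ray([(x,ye)])[0]); q=inB(T.c); k=(.03-q[2])/d[2]; P=q+k*d
            out.append((P[1],P[0]-.03*np.hypot(d[0],d[2])/abs(d[2])))
    o=np.array(out); f=np.polyfit(o[:,0],o[:,1],1); print("mister s",f[1].round(4),"yaw",np.degrees(-f[0]).round(2),"resid",np.std(o[:,1]-np.polyval(f,o[:,0])).round(4))
def slot(T):
    v=T.im.max(2).astype(float); o=[]
    for x in (*range(238,250,3),*range(296,311,3)):
        c=T.px([B(0,0)])[0,1]; rr=np.arange(int(c)-7,int(c)+8); w=np.clip(80-v[rr,x],0,None)
        if w.sum()>0: P=inB(T.plane([(x,(w*rr).sum()/w.sum())],B(0,0),RB.apply([0,0,1]))[0]); o.append(P[:2])
    o=np.array(o); f=np.polyfit(o[:,1],o[:,0],1); print("slot s",f[1].round(4),"yaw",np.degrees(-f[0]).round(2))
E
python3 - <<'E'
from h import *
T=Cam("top");mister(T);slot(T)
E
```

```text
mister s -0.0523 yaw 0.54 resid 0.0003
slot s 0.0006 yaw 0.17
```

>>> servo_tool(steps="0 0 0 -0.001 0 0 -1; 0 0 0 -0.002 0 0 -1; 0 0 0 -0.002 0 0 -1; 0 0 0 -0.002 0 0 -1; 0 0 0 -0.002 0 0 -1; 0 0 0 -0.002 0 0 -1; 0 0 0 -0.002 0 0 -1; 0 0 0 -0.002 0 0 -1; 0 0 0 -0.002 0 0 -1; 0 0 0 -0.002 0 0 -1; 0 0 0 -0.002 0 0 -1; 0 0 0 -0.002 0 0 -1")

```text
clock: 8.5
eef_pos: [0.5174, -0.047, 0.0299]
orientation: [-179.8, 6.9, 179.7]
ft_force: [-7.8, -1.0, 8.0]
opening: 0.044
gripper_force: 43.2
```

>>> servo_tool(steps="0 0 0 -0.002 0 0 -1; 0 0 0 -0.002 0 0 -1; 0 0 0 -0.002 0 0 -1; 0 0 0 -0.002 0 0 -1; 0 0 0 -0.002 0 0 -1; 0 0 0 -0.002 0 0 -1; 0 0 0 -0.002 0 0 -1; 0 0 0 -0.002 0 0 -1; 0 0 0 -0.002 0 0 -1; 0 0 0 -0.002 0 0 -1; 0 0 0 -0.001 0 0 -1; 0 0 0 0 0 0 -1")

```text
clock: 9.5
eef_pos: [0.5386, -0.0471, 0.0325]
orientation: [-179.8, 7.0, 179.7]
ft_force: [-5.7, -1.1, 7.2]
opening: 0.0444
gripper_force: 42.9
```

```bash
python3 - <<'E'
from h import *
s=r.sense();print(s["ft_force"],inB(s["eef_pos"]),s["orientation"])
T=Cam("top");mister(T);slot(T)
E
```

```text
[-5.71346782 -1.07447259  7.17076813] [-6.53386638e-02  1.70891885e-05  6.55658498e-03] [-179.78901232    6.96323947  179.67476336]
mister s -0.0081 yaw 0.35 resid 0.0002
slot s 0.0065 yaw -3.47
```

>>> servo_tool(steps="0 0 0 -0.0015 0 0 -1; 0 0 0 -0.0015 0 0 -1; 0 0 0 -0.0015 0 0 -1; 0 0 0 -0.0015 0 0 -1; 0 0 0 -0.0015 0 0 -1; 0 0 0 -0.001 0 0 -1; 0 0 0 0 0 0 -1; 0 0 0 0 0 0 -1")

```text
clock: 10.22
eef_pos: [0.5469, -0.0472, 0.0336]
orientation: [-179.8, 7.0, 179.7]
ft_force: [-5.6, -0.6, 6.5]
opening: 0.0441
gripper_force: 43.0
```

```bash
python3 - <<'E'
from h import *
s=r.sense();print(s["ft_force"],inB(s["eef_pos"]),s["orientation"])
T=Cam("top");mister(T)
T=Cam("top");mister(T)
E
```

```text
[-5.64239594 -0.60745413  6.45796604] [-5.69074934e-02  4.90808097e-05  6.53451669e-03] [-179.79200412    6.96547342  179.67512282]
mister s 0.0003 yaw 0.45 resid 0.0002
mister s 0.0003 yaw 0.47 resid 0.0003
```

>>> servo_tool(steps="0 0 0 0 0 0 -0.1; 0 0 0 0 0 0 0.2; 0 0 0 0 0 0 0.5; 0 0 0 0 0 0 0.8; 0 0 0 0 0 0 0.8; 0 0 0 0 0 0 0.8")

```text
clock: 10.82
eef_pos: [0.547, -0.0469, 0.0329]
orientation: [-179.8, 7.0, 179.7]
ft_force: [0.7, 0.8, 0.1]
opening: 0.0767
gripper_force: 0.0
```

>>> servo_tool(steps="0 0 0 0 0 -0.01 0.8; 0 0 0 0 0 -0.03 0.8; 0 0 0 0 0 -0.04 0.8; 0 0 0 0 0 -0.04 1; 0 0 0 0 0 0 1; 0 0 0 0 0 0 1")

```text
clock: 11.32
eef_pos: [0.5338, -0.0467, 0.1562]
orientation: [-179.7, 7.4, 179.7]
ft_force: [-0.3, 0.8, -2.0]
opening: 0.0852
gripper_force: 0.0
```

```bash
python3 - <<'E'
from h import *
s=r.sense();print(s["ft_force"],s["eef_pos"],s["orientation"],s["opening"])
T=Cam("top");mister(T)
# far grasp: 12 mm toward heel; chock yaw 178
go((.5893,.3215,.10),(180,0,178))
E
```

```text
[-0.3116604   0.84677668 -2.04160039] [ 0.53376979 -0.04672691  0.15616833] [-179.74330638    7.40208547  179.68086696] 0.08515846540529406
mister s 0.0001 yaw 0.42 resid 0.0002
shift [-0.0475  0.3686  0.0585] turn [-0.0019  0.1247  0.029 ]
```

>>> servo_tool(steps="0 0.0623 0.0145 0 0 0 1; 0 0.0623 0.0145 0 0 0 1; 0 0 0 -0.0043 0.037 0 1; 0 0 0 -0.0043 0.037 0 1; 0 0 0 -0.0043 0.037 0 1; 0 0 0 -0.0043 0.037 0 1; 0 0 0 -0.0043 0.037 0 1; 0 0 0 -0.0043 0.037 0.011 1; 0 0 0 -0.0043 0.037 0.011 1; 0 0 0 -0.0043 0.037 0.011 1; 0 0 0 -0.0043 0.037 0.011 1; 0 0 0 -0.0043 0.037 0.011 1")

```text
clock: 12.37
eef_pos: [0.5872, 0.3232, 0.0935]
orientation: [-179.8, -0.3, 178.0]
ft_force: [0.3, -0.4, 1.0]
opening: 0.0853
gripper_force: 0.0
```

>>> servo_tool(steps="0 0 0 0 0 0 1; 0 0 0 0 0 0 1; 0 0 0 0 0 0 1")

```text
clock: 12.62
eef_pos: [0.5876, 0.3211, 0.0949]
orientation: [-179.8, -0.3, 178.0]
ft_force: [0.3, 0.1, -0.1]
opening: 0.0851
gripper_force: 0.0
```

```bash
python3 - <<'E'
from h import *
s=r.sense();print(s["ft_force"],s["eef_pos"],s["orientation"],s["opening"])
go((.5893,.3215,.005),(180,0,178))
E
```

```text
[ 0.30216448  0.13417186 -0.06295551] [0.58760123 0.32110238 0.09490494] [-179.81432757   -0.26369113  178.00145748] 0.08513942233615637
shift [-0.0021  0.0007  0.0899] turn [-0.0032 -0.0046  0.    ]
```

>>> servo_tool(steps="-0.003 0.0046 0 -0.002 0 0.03 1; 0 0 0 0 0 0.03 1; 0 0 0 0 0 0.02 1; 0 0 0 0 0 0.0075 1; 0 0 0 0 0 0 0; 0 0 0 0 0 0 -1; 0 0 0 0 0 0 -1; 0 0 0 0 0 0 -1; 0 0 0 0 0 0 -1; 0 0 0 0 0 0 -1; 0 0 0 0 0 0 -1; 0 0 0 0 0 0 -1", squeeze=40)

```text
clock: 13.62
eef_pos: [0.5912, 0.3222, 0.0121]
orientation: [179.8, -0.1, 178.0]
ft_force: [-1.0, -1.3, 7.2]
opening: 0.0443
gripper_force: 41.2
```

```bash
python3 - <<'E'
from h import *
s=r.sense();print(s["ft_force"],s["eef_pos"],s["orientation"],s["opening"])
# upper chock: origin s=.0478+.03, TCP 12 mm uphill of it
p=s["eef_pos"]+[0,0,.14]
print(B(.09,.08)); go(B(.09,.08),BO,(p,s["orientation"]))
E
```

```text
[-1.04668451 -1.26687843  7.19890109] [0.59123478 0.32216336 0.01207435] [ 1.79811794e+02 -1.44222019e-01  1.77988431e+02] 0.04429786748507141
[ 0.68377852 -0.04791668  0.12437193]
shift [-0.1055 -0.3667  0.0262] turn [ 0.0015 -0.1246 -0.03  ]
```

>>> servo_tool(steps="0 0 0 0 0 -0.02 -1; 0 0 0 0 0 -0.04 -1; 0 0 0 0 0 -0.04 -1; 0 0 0 0 0 -0.04 -1; 0 0 0 -0.0096 -0.0367 0.0027 -1; 0 0 0 -0.0096 -0.0367 0.0027 -1; 0 0 0 -0.0096 -0.0367 0.0027 -1; 0 0 0 -0.0096 -0.0367 0.0027 -1; 0 0 0 -0.0096 -0.0367 0.0027 -1; 0 0 0 -0.0096 -0.0367 0.0027 -1; 0 0 0 -0.0096 -0.0367 0.0027 -1; 0 0 0 -0.0096 -0.0367 0.0027 -1")

```text
clock: 14.62
eef_pos: [0.6572, 0.0236, 0.1271]
orientation: [179.9, -0.3, 178.0]
ft_force: [1.3, 0.1, -1.0]
opening: 0.0443
gripper_force: 40.8
```

>>> servo_tool(steps="0 0 0 -0.0096 -0.0367 0.0027 -1; 0 0 0 -0.0096 -0.0367 0.0027 -1; 0 -0.0623 -0.015 0 0 0 -1; 0 -0.0623 -0.015 0 0 0 -1; 0 0 0 0 0 0 -1; 0 0 0 0 0 0 -1; 0 0 0 0 0 0 -1")

```text
clock: 15.2
eef_pos: [0.6738, -0.0482, 0.1218]
orientation: [-180.0, 6.7, 179.7]
ft_force: [-0.8, 0.3, -1.0]
opening: 0.0441
gripper_force: 40.9
```

```bash
python3 - <<'E'
from h import *
s=r.sense();print(s["ft_force"],s["orientation"],s["opening"],inB(s["eef_pos"]))
go(B(.08,.03),BO)
T=Cam("top");S=Cam("side")
try: mister(T)
except StopIteration: print("hidden")
def crop(c,x,y,w,h,k): return cv2.resize(c.im[y:y+h,x:x+w,::-1],None,fx=k,fy=k,interpolation=cv2.INTER_CUBIC)
o=np.hstack([crop(T,215,110,120,135,3),crop(S,205,120,130,135,3)])
cv2.imwrite("pics/c4.png",o)
E
```

```text
[-0.78408351  0.33274563 -0.98095357] [-179.97550682    6.73895039  179.72742475] 0.04414227229127201 [ 0.07980903 -0.00034842  0.07869868]
shift [-0.0004  0.0004  0.0487] turn [-0.0004 -0.0046  0.0005]
mister s 0.1448 yaw -1.67 resid 0.0054
```

View pics/c4.png

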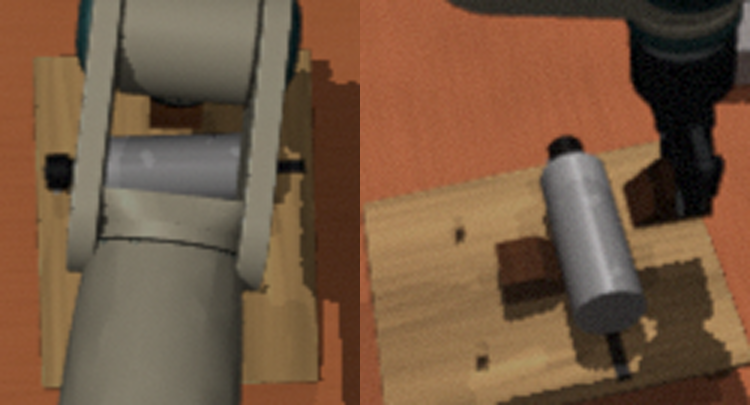

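The mister lies over the slot, with the lower chock against it (side crop (530,270)). The upper chock is held above it, toe downhill, with its toe at top crop (150–203, ~127).

```bash
python3 - <<'E'
from h import *
T=Cam("top")
for x,y in((150,127),(203,127)):
    print(inB(T.plane([((x+.5)/3-.5+215,(y+.5)/3-.5+110)],B(0,.0696),RB.apply([0,0,1]))[0]))
E
```

```text
[0.03561444 0.0216343  0.0696    ]
[ 0.03456963 -0.0233308   0.0696    ]
```

>>> servo_tool(steps="0 -0.004 0 0 0 0.02 -1; 0 0 0 0 0 0.02 -1; 0 0 0 0 0 0.015 -1; 0 0 0 0 0 0.007 -1; 0 0 0 0 0 0.002 -1; 0 0 0 0 0 0 -1; 0 0 0 0 0 0 -1")

```text
clock: 15.93
eef_pos: [0.6818, -0.0487, 0.0583]
orientation: [-180.0, 7.0, 179.7]
ft_force: [-0.7, -0.8, -1.6]
opening: 0.0441
gripper_force: 40.9
```

>>> servo_tool(steps="0 0 0 0 0 0.001 -1; 0 0 0 0 0 0.001 -1; 0 0 0 0 0 0 -1")

```text
clock: 16.18
eef_pos: [0.6817, -0.0487, 0.0557]
orientation: [-180.0, 7.0, 179.7]
ft_force: [0.4, 0.4, 0.2]
opening: 0.0442
gripper_force: 41.0
```

```bash
python3 - <<'E'
from h import *
s=r.sense();print(s["ft_force"],s["orientation"],s["opening"],inB(s["eef_pos"]))
E
```

```text
[0.4468228  0.41451629 0.194371  ] [-179.98158151    7.01186631  179.70820874] 0.044226837920977737 [ 0.07953239 -0.00082082  0.01206181]
```

>>> servo_tool(steps="0 0 0 0 0 0.0007 -1; 0 0 0 0 0 0 -1")

```text
clock: 16.35
eef_pos: [0.6818, -0.0487, 0.0556]
orientation: [-180.0, 7.0, 179.7]
ft_force: [-2.2, -1.3, 4.4]
opening: 0.0443
gripper_force: 41.3
```

>>> servo_tool(steps="0 0 0 0.002 0 0 -1; 0 0 0 0.003 0 0 -1; 0 0 0 0.003 0 0 -1; 0 0 0 0.003 0 0 -1; 0 0 0 0.002 0 0 -1; 0 0 0 0.002 0 0 -1; 0 0 0 0.001 0 0 -1; 0 0 0 0.001 0 0 -1; 0 0 0 0 0 0 -1")

```text
clock: 17.1
eef_pos: [0.6652, -0.0488, 0.0535]
orientation: [-180.0, 7.1, 179.7]
ft_force: [2.7, -0.1, 6.2]
opening: 0.0446
gripper_force: 41.6
```

```bash
python3 - <<'E'
from h import *
s=r.sense();print(s["ft_force"],s["opening"],inB(s["eef_pos"]))
E
```

```text
[ 2.72132845 -0.09603061  6.2312019 ] 0.044612454316311605 [ 0.06296542 -0.00093682  0.01195576]
```

>>> servo_tool(steps="0 0 0 0.0005 0 0 -1; 0 0 0 0.0005 0 0 -1; 0 0 0 0 0 0 -1")

```text
clock: 17.35
eef_pos: [0.6645, -0.0488, 0.0535]
orientation: [-180.0, 7.1, 179.7]
ft_force: [4.8, -1.1, 5.0]
opening: 0.0443
gripper_force: 41.6
```

>>> servo_tool(steps="0 0 0 0.0005 0 0 -1; 0 0 0 0 0 0 -1")

```text
clock: 17.52
eef_pos: [0.664, -0.0488, 0.0534]
orientation: [-180.0, 7.1, 179.7]
ft_force: [3.9, -0.9, 6.3]
opening: 0.0442
gripper_force: 41.6
```

>>> servo_tool(steps="0 0 0 0.0005 0 0 -1; 0 0 0 0 0 0 -1; 0 0 0 0.0005 0 0 -1; 0 0 0 0 0 0 -1")

```text
clock: 17.85
eef_pos: [0.663, -0.0489, 0.0533]
orientation: [-180.0, 7.1, 179.7]
ft_force: [4.4, -1.2, 5.5]
opening: 0.0447
gripper_force: 41.6
```

>>> servo_tool(steps="0 0 0 0.0005 0 0 -1; 0 0 0 0 0 0 -1")

```text
clock: 18.02
eef_pos: [0.6625, -0.0488, 0.0532]
orientation: [-180.0, 7.1, 179.7]
ft_force: [4.8, -1.1, 5.2]
opening: 0.0442
gripper_force: 41.6
```

```bash
python3 - <<'E'
from h import *
s=r.sense();print(s["ft_force"],s["orientation"],inB(s["eef_pos"]))
S=Cam("side")
o=cv2.resize(S.im[150:250,235:345,::-1],None,fx=6,fy=6,interpolation=cv2.INTER_CUBIC)
cv2.imwrite("pics/c5.png",o[:600])
E
```

```text
[ 4.76438253 -1.05948288  5.24245816] [-179.95424848    7.14811859  179.70976907] [ 0.0602366  -0.00102713  0.01199236]
```

View pics/c5.png

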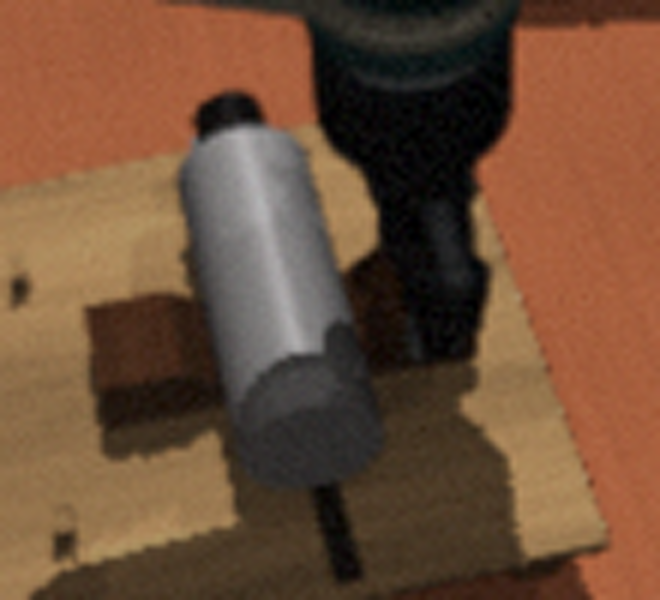

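```bash
cat >> h.py <<'E'
def sedge(n=3):
    "mean left-edge column of the mister in the side view, rows 178-190 and 192-196 (px; ~0.36 px per mm)"
    o=[]
    for _ in range(n):
        S=Cam("side"); g=cv2.cvtColor(S.im,cv2.COLOR_RGB2HSV)[...,1].astype(float)
        e=[]
        for y in range(176,197):
            c=g[y,258:278]; t=90; k=next(k for k in range(19) if c[k]>=t>c[k+1]); e.append(258+k+(c[k]-t)/(c[k]-c[k+1]))
        o.append(np.mean(e))
    print("edge",np.mean(o).round(3),np.std(o).round(3))
E
python3 -c "
from h import *
sedge()"
```

```text
edge 265.482 0.016
```

>>> servo_tool(steps="0 0 0 0.0005 0 0 -1; 0 0 0 0 0 0 -1; 0 0 0 0.0005 0 0 -1; 0 0 0 0 0 0 -1")

```text
clock: 18.55
eef_pos: [0.6616, -0.0489, 0.0531]
orientation: [-180.0, 7.2, 179.7]
ft_force: [4.5, -0.6, 5.6]
opening: 0.0443
gripper_force: 41.5
```

```bash
python3 -c "
from h import *
sedge();s=r.sense();print(s['ft_force'],inB(s['eef_pos']))"
```

```text
edge 265.227 0.021
[ 4.38383656 -0.3511859   5.25528388] [ 0.05926783 -0.00109159  0.01199198]
```

The mister's edge moved about 0.7 mm with the last push, so the upper chock is in contact. Release, retreat and check.

>>> servo_tool(steps="0 0 0 0 0 0 -0.1; 0 0 0 0 0 0 0.2; 0 0 0 0 0 0 0.5; 0 0 0 0 0 0 0.8; 0 0 0 0 0 0 0.8; 0 0 0 0 0 0 0.8; 0 0 0 0 0 -0.01 0.8; 0 0 0 0 0 -0.03 0.8; 0 0 0 0 0 -0.04 0.8; 0 0 0 0 0 -0.04 1; 0 0 0 0 0 -0.04 1")

```text
clock: 19.62
eef_pos: [0.6406, -0.0484, 0.2133]
orientation: [-180.0, 7.0, 179.7]
ft_force: [1.1, -0.4, 1.1]
opening: 0.0852
gripper_force: 0.0
```

>>> servo_tool(steps="0 0 0 0 0.04 0 1; 0 0 0 0 0.04 0 1; 0 0 0 0 0.04 0 1; 0 0 0 0 0.04 0 1; 0 0 0 0 0.04 0 1; 0 0 0 0 0.04 0 1; 0 0 0 0 0.04 0 1; 0 0 0 0 0.04 0 1; 0 0 0 0 0 0 1")

```text
clock: 20.37
eef_pos: [0.6411, 0.2788, 0.2106]
orientation: [179.9, 6.9, -179.9]
ft_force: [-1.1, 0.1, -0.9]
opening: 0.0852
gripper_force: 0.0
```

```bash
python3 - <<'E'
from h import *
sedge()
T=Cam("top");S=Cam("side")
try: mister(T,cols=(246,258,286,298));slot(T)
except Exception as e: print(e)
print(r.sense()["eef_pos"],S.px([B(0,.03,.03),B(.001,.03,.03)]))
a=cv2.resize(T.im[125:215,220:325,::-1],None,fx=5,fy=5,interpolation=cv2.INTER_CUBIC)[:, :]
b=cv2.resize(S.im[155:240,240:300,::-1],None,fx=4.2,fy=5,interpolation=cv2.INTER_CUBIC)
o=np.zeros((450,525+252,3),np.uint8); o[:,:525]=a; o[:425,525:]=b
cv2.imwrite("pics/c6.png",o)
E
```

```text
edge 265.145 0.017

[0.64316493 0.27028424 0.21121674] [[279.07391809 191.96612139]
 [279.45082776 191.88692497]]
```

View pics/c6.png

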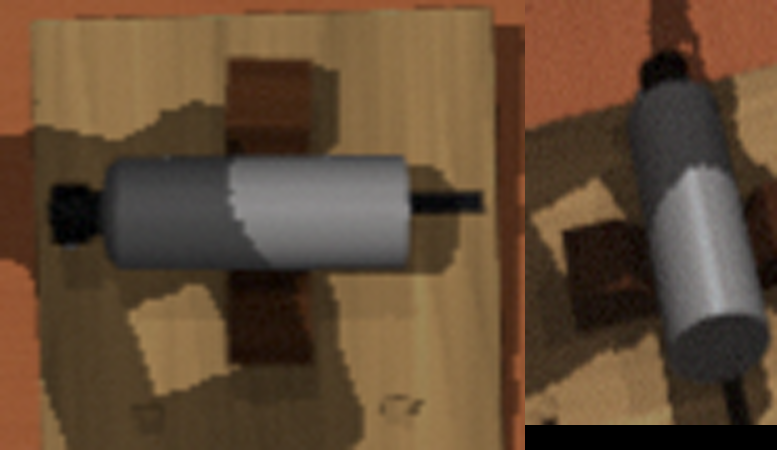

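The mister lies straight over the slot, with the upper chock at crop (270,105) and the lower at (270,318), both centred and square. I'll move the arm's shadow off and check heel-to-heel against the 161.6 mm expected when snug.

>>> servo_tool(steps="0 0 0 0.04 0.01 0 1; 0 0 0 0.04 0.01 0 1; 0 0 0 0.04 0.01 0 1; 0 0 0 0.04 0.01 0 1; 0 0 0 0.04 0.01 0 1; 0 0 0 0.04 0.01 0 1; 0 0 0 0.04 0.01 0 1; 0 0 0 0.03 0.01 0 1; 0 0 0 0 0 0 1; 0 0 0 0 0 0 1")

```text
clock: 21.45
eef_pos: [0.3352, 0.3527, 0.1737]
orientation: [180.0, 7.0, 179.7]
ft_force: [0.8, 0.4, 0.4]
opening: 0.0854
gripper_force: 0.0
```

```bash
python3 - <<'E'
from h import *
np.set_printoptions(precision=4,suppress=True)
T=Cam("top");print(r.sense()["eef_pos"]);sedge()
try: mister(T)
except Exception as e: print(repr(e))
v=T.im[...,0].astype(float)
n=RB.apply([0,0,1])
def edge(x,a,b,rev):
    c=v[a:b,x]; t=(c.max()+c.min())/2
    ks=[k for k in range(len(c)-1) if (c[k]-t)*(c[k+1]-t)<=0]; k=ks[-1] if rev else ks[0]
    return a+k+(c[k]-t)/(c[k]-c[k+1])
print(T.px([B(.0808,.03),B(-.0808,.03),B(-.0808,0)]))
for nm,a,b,h,rev in(("upper heel",130,147,.03,0),("lower heel bottom",188,206,0.,1)):
    o=np.array([inB(T.plane([(x,edge(x,a,b,rev))],B(0,h),n)[0]) for x in range(268,281)])
    f=np.polyfit(o[:,1],o[:,0],1); print(nm,"s",np.median(o[:,0]),"yaw",np.degrees(-f[0]),o[:,0])
for y in (140,141,142,186,188,190):
    print(y,v[y,255:295].astype(int))
print(v[125:215,274].astype(int))
cv2.imwrite("pics/c7.png",cv2.resize(T.im[125:215,220:325,::-1],None,fx=6,fy=6,interpolation=cv2.INTER_CUBIC))
E
```

```text
[0.3362 0.3525 0.1738]
edge 265.284 0.01
mister s -0.003 yaw -0.48 resid 0.0003
[[272.4111 135.3854]
 [273.6986 196.6588]
 [273.3999 196.1034]]
upper heel s 0.07807617906797235 yaw -3.0468938089239423 [0.0793 0.0793 0.0791 0.0787 0.0783 0.0781 0.0781 0.0779 0.0779 0.0778
 0.0778 0.0779 0.0777]
lower heel bottom s -0.08699588569662522 yaw -2.917651420047269 [-0.0851 -0.0869 -0.0869 -0.0867 -0.0869 -0.0869 -0.087  -0.0871 -0.0875
 -0.0876 -0.0875 -0.0876 -0.0877]
140 [136 134 141 139 137 138 138 132 122 117  92  64  62  62  62  63  62  63
  63  62  60  62  62  60  60  61  63  64  69  64  64  60  80 123 127 130
 128 127 126 128]
141 [136 136 140 138 138 138 138 133 123 117  90  67  65  66  66  65  64  66
  64  64  66  65  66  64  65  66  64  64  66  64  65  64  83 122 125 128
 128 127 126 128]
142 [133 135 139 138 136 139 137 131 122 113  75  65  65  65  66  67  66  67
  67  68  67  66  68  64  65  65  66  65  68  65  65  64  81 121 126 127
 130 128 127 127]
186 [133 132 133 124 125 125 123 124 123 111  86  64  63  61  63  63  63  64
  62  62  61  63  63  60  63  63  61  63  60  59  61  62  82 124 126 125
 123 128 130 131]
188 [134 134 135 133 129 128 124 126 124 114  87  63  60  64  63  63  64  61
  63  65  63  64  62  65  59  63  61  61  59  61  64  64  83 127 126 126
 127 131 128 131]
190 [145 146 144 144 137 137 135 135 133 121  94  68  64  64  64  68  67  67
  65  67  66  65  67  68  66  69  66  64  62  71  73  72  94 136 138 134
 135 141 140 143]
[142 142 118 141 140 136 135 136 135 135 134 114  67  56  58  62  64  68
  67  65  62  63  61  63  65  49  43  42  38  45  47  57  83  94 103 111
 118 125 128 129 132 133 132 129 124 120 116 110 105  97  89  76  64  44
  25  45  42  41  49  62  65  62  62  65  64  67  68  65  65  59  57  62
  63  71 120 122 121 121 121 122 122 131 133 132 132 132 131 129 131 130]
```

View pics/c7.png

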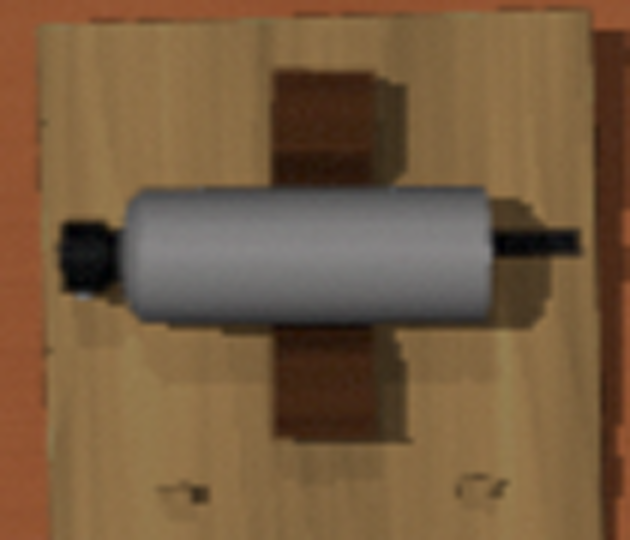

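```bash
cat >> h.py <<'E'
def sides(T):
    hsv=cv2.cvtColor(T.im,cv2.COLOR_RGB2HSV).astype(float); v=T.im[...,0].astype(float); n=RB.apply([0,0,1])
    for nm,a,b in(("upper",138,146),("lower",184,197)):
        o=[]
        for y in range(a,b+1):
            c=v[y,258:275]; k=next(k for k in range(16) if c[k]>=92>c[k+1]); x=258+k+(c[k]-92)/(c[k]-c[k+1])
            o.append(inB(T.plane([(x,y)],B(0,.03),n)[0])[:2])
        o=np.array(o); f=np.polyfit(o[:,0],o[:,1],1); print(nm,"left side y",o[:,1].mean().round(4),"yaw",np.degrees(f[0]).round(2),"res",np.std(o[:,1]-np.polyval(f,o[:,0])).round(4))
def heels(T):
    v=T.im[...,0].astype(float); n=RB.apply([0,0,1])
    for nm,a,b,rev in(("upper",130,147,0),("lower",190,206,1)):
        o=[]
        for x in range(267,281):
            c=v[a:b,x]; ks=[k for k in range(len(c)-1) if (c[k]-95)*(c[k+1]-95)<=0]; k=ks[-1] if rev else ks[0]
            o.append(inB(T.plane([(x,a+k+(c[k]-95)/(c[k]-c[k+1]))],B(0,.03),n)[0])[:2])
        o=np.array(o); f=np.polyfit(o[:,1],o[:,0],1); print(nm,"heel s",np.median(o[:,0]).round(4),"yaw",np.degrees(-f[0]).round(2))
E
python3 - <<'E'
from h import *
T=Cam("top");sides(T);heels(T);mister(T)
v=T.im[...,0].astype(int); print(v[150:160,250],v[150:160,290]); 
g=cv2.cvtColor(T.im,cv2.COLOR_RGB2HSV)[...,1].astype(int); print(g[150:160,250],g[150:160,290])
# slot at right end only
c=v[158:173,300:314].mean(1); print(c.round())
w=np.clip(90-c,0,None); y=(w*np.arange(158,173)).sum()/w.sum(); print("slot right",inB(T.plane([(306.5,y)],B(0,0),RB.apply([0,0,1]))[0]))
E
```

```text
upper left side y 0.0206 yaw -3.84 res 0.0003
lower left side y 0.0228 yaw 0.13 res 0.0003
upper heel s 0.0779 yaw -2.96
lower heel s -0.0857 yaw -3.79
mister s -0.003 yaw -0.48 resid 0.0003
[141 142 141 142 140 138  99  80  90 102] [128 127 128 128 127 123  73  83  95 106]
[128 126 125 127 128 128  88   3   3   5] [128 133 129 128 131 129  21   0   3   5]
[111. 102. 103. 100.  93.  56.  29.  25.  31.  52.  91.  90.  89.  89.
  88.]
slot right [ 9.47495639e-04 -9.09994163e-02  7.53130925e-17]
```

```bash
python3 - <<'E'
from h import *
s=r.sense();print(s["orientation"]);print(B(.0593,.14));go(B(.0593,.14),(180,7,179.7))
E
```

```text
[-179.98968043    6.98640498  179.58570858]
[ 0.64599571 -0.04771884  0.18018331]
shift [-0.3106 -0.3979  0.0312] turn [-0.0004 -0.0002 -0.002 ]
```

>>> servo_tool(steps="0 0 0 -0.0239 -0.0306 0.0024 1; 0 0 0 -0.0239 -0.0306 0.0024 1; 0 0 0 -0.0239 -0.0306 0.0024 1; 0 0 0 -0.0239 -0.0306 0.0024 1; 0 0 0 -0.0239 -0.0306 0.0024 1; 0 0 0 -0.0239 -0.0306 0.0024 1; 0 0 0 -0.0239 -0.0306 0.0024 1; 0 0 0 -0.0239 -0.0306 0.0024 1; 0 0 0 -0.0239 -0.0306 0.0024 1; 0 0 0 -0.0239 -0.0306 0.0024 1; 0 0 0 -0.0239 -0.0306 0.0024 1; 0 0 0 -0.0239 -0.0306 0.0024 1")

```text
clock: 22.7
eef_pos: [0.6231, -0.0186, 0.1791]
orientation: [-180.0, 7.0, 179.6]
ft_force: [0.6, 1.6, 0.9]
opening: 0.0855
gripper_force: 0.0
```

>>> servo_tool(steps="0 0 0 -0.0238 -0.0306 0.0024 1; 0 0 0 0 0 0 1; 0 0 0 0 0 0.03 1; 0 0 0 0 0 0.03 1; 0 0 0 0 0 0.03 1; 0 0 0 0 0 0 1; 0 0 0 0 0 0 1")

```text
clock: 23.28
eef_pos: [0.6556, -0.0469, 0.0888]
orientation: [180.0, 6.7, 179.7]
ft_force: [0.5, -0.7, 1.1]
opening: 0.0854
gripper_force: 0.0
```

```bash
python3 - <<'E'
from h import *
s=r.sense();print(s["orientation"],inB(s["eef_pos"]));go(B(.062,.011,-.0005),(180,7,179.7))
E
```

```text
[179.986362     6.72470293 179.65291234] [0.05771202 0.00086969 0.0481021 ]
shift [-0.0045 -0.0014  0.0371] turn [ 0.0001 -0.0048 -0.0008]
```

>>> servo_tool(steps="0 -0.0048 0 -0.0045 -0.0014 0.02 1; 0 0 0 0 0 0.012 1; 0 0 0 0 0 0.005 1; 0 0 0 0 0 0 0; 0 0 0 0 0 0 -1; 0 0 0 0 0 0 -1; 0 0 0 0 0 0 -1; 0 0 0 0 0 0 -1; 0 0 0 0 0 0 -1; 0 0 0 0 0 0 -1; 0 0 0 0 0 0 -1", squeeze=100)

```text
clock: 24.2
eef_pos: [0.6666, -0.0479, 0.0566]
orientation: [-180.0, 7.4, 179.7]
ft_force: [-1.6, 1.1, 5.6]
opening: 0.0424
gripper_force: 103.4
```

>>> servo_tool(steps="0 0 0 -0.003 0 -0.001 -1; 0 0 0 -0.004 0 0 -1; 0 0 0 -0.004 0 0 -1; 0 0 0 -0.003 0 0 -1; 0 0 0 0 0 0 -1; 0 0 0 0 0 0 0; 0 0 0 0 0 0 0.6; 0 0 0 0 0 0 0.8; 0 0 0 0 0 0 0.8; 0 0 0 0 0 -0.03 0.8; 0 0 0 0 0 -0.04 0.8; 0 0 0 0 0 -0.04 0.8", squeeze=100)

```text
clock: 25.2
eef_pos: [0.6645, -0.0476, 0.1658]
orientation: [180.0, 7.0, 179.7]
ft_force: [0.1, -0.3, 0.4]
opening: 0.0773
gripper_force: 0.0
```

```bash
python3 - <<'E'
from h import *
s=r.sense();print(s["orientation"],s["ft_force"],inB(s["eef_pos"]));
go(B(-.057,.13),(180,7,179.7)); sedge(1)
E
```

```text
[179.98779503   7.04566746 179.71194589] [ 0.14845255 -0.34708891  0.36918094] [0.07594574 0.00019315 0.12350025]
shift [ 0.1329 -0.0002 -0.0066] turn [0.0002 0.0008 0.0002]
edge 265.253 0.0
```

>>> servo_tool(steps="0 0 0 0.034 0 0 0.8; 0 0 0 0.034 0 0 0.8; 0 0 0 0.034 0 0 0.8; 0 0 0 0.034 0 0 0.8; 0 0 0 0 0 0.04 0.8; 0 0 0 0 0 0.04 0.8; 0 0 0 0 0 0 0.8; 0 0 0 0 0 0 0.8")

```text
clock: 25.92
eef_pos: [0.5394, -0.0469, 0.0681]
orientation: [180.0, 7.0, 179.7]
ft_force: [0.1, -0.7, 1.0]
opening: 0.077
gripper_force: 0.0
```

```bash
python3 - <<'E'
from h import *
s=r.sense();print(s["orientation"],s["ft_force"],inB(s["eef_pos"]));
go(B(-.060,.009,0),(180,7,179.7))
T=Cam("top")
for f in (sides,heels,mister):
    try: f(T)
    except Exception as e: print(repr(e))
E
```

```text
[179.97066362   6.97374975 179.70875345] [ 0.12608974 -0.7145754   1.0014038 ] [-0.06021348  0.00021577  0.04173816]
shift [-0.0002 -0.0002  0.0327] turn [ 0.0005 -0.0005  0.0002]
upper left side y 0.0227 yaw -1.23 res 0.0001
StopIteration()
upper heel s 0.0919 yaw -1.55
IndexError('list index out of range')
mister s -0.003 yaw -0.5 resid 0.0002
```

>>> servo_tool(steps="0 0 0 0 0 0.02 0.8; 0 0 0 0 0 0.01 0.8; 0 0 0 0 0 0.0025 0.8; 0 0 0 0 0 0 0; 0 0 0 0 0 0 -1; 0 0 0 0 0 0 -1; 0 0 0 0 0 0 -1; 0 0 0 0 0 0 -1; 0 0 0 0 0 0 -1; 0 0 0 0 0 0 -1", squeeze=100)

```text
clock: 26.8
eef_pos: [0.5457, -0.0473, 0.0394]
orientation: [-180.0, 7.4, 179.7]
ft_force: [-2.5, 0.4, 6.1]
opening: 0.0424
gripper_force: 102.5
```

```bash
python3 - <<'E'
from h import *
s=r.sense();print(s["orientation"],s["ft_force"],inB(s["eef_pos"]))
T=Cam("top");mister(T)
E
```

```text
[-179.96751563    7.3907209   179.71661917] [-2.50787476  0.41892839  6.11715477] [-0.05741106 -0.00010013  0.01253192]
mister s -0.0028 yaw -0.49 resid 0.0003
```

>>> servo_tool(steps="0 0 -0.008 -0.001 0 0 -1; 0 0 0 -0.001 0 0 -1; 0 0 0 -0.001 0 0 -1; 0 0 0 0 0 0 -1; 0 0 0 0 0 0 -1")

```text
clock: 27.27
eef_pos: [0.5474, -0.0474, 0.0397]
orientation: [-179.9, 7.2, -179.8]
ft_force: [-10.0, 0.5, 11.5]
opening: 0.0428
gripper_force: 103.0
```

```bash
python3 - <<'E'
from h import *
s=r.sense();print(s["orientation"],s["ft_force"],inB(s["eef_pos"]))
T=Cam("top");mister(T)
E
```

```text
[-179.90609925    7.18954465 -179.82231889] [-9.9975403   0.54079537 11.54711892] [-0.05568428 -0.00019046  0.01253565]
mister s -0.0008 yaw -0.31 resid 0.0002
```

>>> servo_tool(steps="0 0 -0.006 -0.001 0 -0.0005 -1; 0 0 0 -0.0008 0 0 -1; 0 0 0 0 0 0 -1; 0 0 0 0 0 0 -1")

```text
clock: 27.65
eef_pos: [0.5493, -0.0474, 0.0399]
orientation: [-179.9, 7.2, -179.5]
ft_force: [-6.3, -0.3, 7.2]
opening: 0.0426
gripper_force: 102.5
```

```bash
python3 - <<'E'
from h import *
s=r.sense();print(s["orientation"],s["ft_force"],inB(s["eef_pos"]))
T=Cam("top");mister(T)
E
```

```text
[-179.86268691    7.21709141 -179.47659153] [-6.31519094 -0.32407652  7.23945562] [-0.05376041 -0.00015748  0.01254369]
mister s 0.0013 yaw -0.49 resid 0.0001
```

>>> servo_tool(steps="0 0 0 0 0 0 0; 0 0 0 0 0 0 0.4; 0 0 0 0 0 0 0.8; 0 0 0 0 0 0 0.8; 0 0 0 0 0 -0.02 0.8; 0 0 0 0 0 -0.04 0.8; 0 0 0 0 0 -0.04 0.8; 0 0 0.014 0 0 -0.02 0.8; 0 0 0 0 0 0 0.8; 0 0 0 0 0 0 0.8")

```text
clock: 28.53
eef_pos: [0.5351, -0.0472, 0.1593]
orientation: [-180.0, 7.4, 179.7]
ft_force: [0.1, -0.1, -0.6]
opening: 0.0769
gripper_force: 0.0
```

```bash
python3 - <<'E'
from h import *
s=r.sense();print(s["orientation"],s["ft_force"],inB(s["eef_pos"]))
go(B(.0755,.0125,0),(180,7,179.9))
T=Cam("top")
for f in (mister,sides,heels):
    try: f(T)
    except Exception as e: print(repr(e))
sedge()
E
```

```text
[-179.95228947    7.44222472  179.72073576] [ 0.07772536 -0.0774161  -0.63710231] [-5.33220180e-02 -4.06692178e-05  1.32743106e-01]
shift [-1.279e-01  1.000e-04  1.212e-01] turn [-0.0012  0.0077 -0.0031]
mister s 0.0012 yaw -0.47 resid 0.0002
upper left side y 0.0228 yaw -1.19 res 0.0001
StopIteration()
upper heel s 0.0919 yaw -1.44
IndexError('list index out of range')
edge 263.17 0.53
```

>>> servo_tool(steps="0 0.0077 0 -0.032 0 0 0.8; 0 0 0 -0.032 0 0 0.8; 0 0 0 -0.032 0 0 0.8; 0 0 0 -0.032 0 0 0.8; 0 0 0 0 0 0.04 0.8; 0 0 0 0 0 0.04 0.8; 0 0 0 0 0 0.02 0.8; 0 0 0 0 0 0 0.8; 0 0 0 0 0 0 0.8")

```text
clock: 29.48
eef_pos: [0.6722, -0.0477, 0.0715]
orientation: [180.0, 6.5, 179.7]
ft_force: [0.3, 0.2, 0.6]
opening: 0.077
gripper_force: 0.0
```

```bash
python3 - <<'E'
from h import *
s=r.sense();print(s["orientation"],s["ft_force"],inB(s["eef_pos"]))
go(B(.0755,.009,0),(180,7,179.7)); sedge()
E
```

```text
[179.98445345   6.54824793 179.71111367] [0.29531601 0.20703011 0.56548217] [0.07208084 0.00017107 0.02895207]
shift [-0.0036 -0.0002  0.0199] turn [ 0.0003 -0.0079  0.0002]
edge 266.689 0.004
```

>>> servo_tool(steps="0 -0.0079 0 -0.0036 0 0.015 0.8; 0 0 0 0 0 0.005 0.8; 0 0 0 0 0 0 0.8; 0 0 0 0 0 0 0; 0 0 0 0 0 0 -1; 0 0 0 0 0 0 -1; 0 0 0 0 0 0 -1; 0 0 0 0 0 0 -1; 0 0 0 0 0 0 -1; 0 0 0 0 0 0 -1; 0 0 -0.024 0 0 0 -1; 0 0 0 0 0 0 -1", squeeze=100)

```text
clock: 30.63
eef_pos: [0.6801, -0.0478, 0.0563]
orientation: [-179.8, 7.4, -178.8]
ft_force: [-1.0, 0.4, 5.6]
opening: 0.0427
gripper_force: 103.7
```

```bash
python3 - <<'E'
from h import *
s=r.sense();print(s["orientation"],s["ft_force"],inB(s["eef_pos"])); sedge()
E
```

```text
[-179.79157999    7.40972822 -178.82478057] [-1.0276073   0.38417513  5.59665404] [0.07802998 0.00013622 0.0128481 ]
edge 266.698 0.016
```

>>> servo_tool(steps="0 0 0 0.002 0 0 -1; 0 0 0 0.002 0 0 -1; 0 0 0 0.002 0 0 -1; 0 0 0 0.0015 0 0 -1; 0 0 0 0 0 0 -1; 0 0 0 0 0 0 -1")

```text
clock: 31.28
eef_pos: [0.673, -0.0482, 0.0554]
orientation: [-179.8, 7.5, -178.9]
ft_force: [1.1, -0.7, 5.6]
opening: 0.0427
gripper_force: 103.6
```

```bash
python3 - <<'E'
from h import *
s=r.sense();print(s["orientation"],s["ft_force"],inB(s["eef_pos"])); sedge()
E
```

```text
[-179.78190478    7.48342969 -178.90628205] [ 1.12507472 -0.74620796  5.57823224] [ 0.07087586 -0.00029381  0.01284663]
edge 266.7 0.013
```

>>> servo_tool(steps="0 0 0 0.001 0 0 -1; 0 0 0 0.001 0 0 -1; 0 0 0 0 0 0 -1")

```text
clock: 31.68
eef_pos: [0.6711, -0.0482, 0.0551]
orientation: [-179.8, 7.5, -178.9]
ft_force: [2.8, 1.1, 5.0]
opening: 0.0428
gripper_force: 103.6
```

```bash
python3 - <<'E'
from h import *
s=r.sense();print(s["ft_force"],inB(s["eef_pos"])); sedge()
E
```

```text
[2.79738952 1.08860559 4.99283324] [ 0.06901866 -0.00034213  0.01283057]
edge 266.688 0.024
```

>>> servo_tool(steps="0 0 0 0.0005 0 0 -1; 0 0 0 0 0 0 -1")

```text
clock: 32.0
eef_pos: [0.6707, -0.0482, 0.0551]
orientation: [-179.8, 7.5, -178.9]
ft_force: [3.2, 0.2, 5.9]
opening: 0.0426
gripper_force: 103.6
```

```bash
python3 - <<'E'
from h import *
s=r.sense();print(s["ft_force"],inB(s["eef_pos"])); sedge()
E
```

```text
[3.19131361 0.24672168 5.87881582] [ 0.06862377 -0.00035563  0.01285594]
edge 266.685 0.006
```

>>> servo_tool(steps="0 0 0 0.0005 0 0 -1; 0 0 0 0 0 0 -1; 0 0 0 0 0 0 -1")

```text
clock: 32.4
eef_pos: [0.6703, -0.0482, 0.0551]
orientation: [-179.8, 7.5, -178.9]
ft_force: [2.6, -0.1, 4.9]
opening: 0.0427
gripper_force: 103.6
```

```bash
python3 - <<'E'
from h import *
s=r.sense();print(s["ft_force"],inB(s["eef_pos"])); sedge()
E
```

```text
[ 2.64870935 -0.05395983  4.88799036] [ 0.06819159 -0.00036691  0.01287643]
edge 266.697 0.015
```

>>> servo_tool(steps="0 0 0 0.0005 0 0 -1; 0 0 0 0 0 0 -1; 0 0 0 0 0 0 -1")

```text
clock: 32.8
eef_pos: [0.6699, -0.0482, 0.055]
orientation: [-179.8, 7.5, -178.9]
ft_force: [5.6, -0.1, 5.8]
opening: 0.0424
gripper_force: 103.6
```

```bash
python3 - <<'E'
from h import *
s=r.sense();print(s["ft_force"],inB(s["eef_pos"])); sedge()
E
```

```text
[ 5.57016157 -0.1043878   5.82958857] [ 0.06782249 -0.00033404  0.01284245]
edge 266.492 0.012
```

Contact: the force rose and the mister shifted 0.5 mm. Release and retreat.

>>> servo_tool(steps="0 0 0 0 0 0 0; 0 0 0 0 0 0 0.4; 0 0 0 0 0 0 0.8; 0 0 0 0 0 0 0.8; 0 0 0 0 0 -0.02 0.8; 0 0 0 0 0 -0.04 0.8; 0 0 0 0 0 -0.04 0.8; 0 0 0 0 0 -0.04 0.8; 0 0 0 0 0.04 0 0.8; 0 0 0 0 0.04 0 0.8; 0 0 0 0 0.04 0 0.8; 0 0 0 0 0.04 0 0.8")

```text
clock: 33.95
eef_pos: [0.647, 0.1134, 0.1909]
orientation: [-179.8, 7.2, -179.0]
ft_force: [1.0, 0.2, -0.6]
opening: 0.0766
gripper_force: 0.0
```

>>> servo_tool(steps="0 0 0 0.03 0.03 0 0.8; 0 0 0 0.03 0.03 0 0.8; 0 0 0 0.03 0.03 0 0.8; 0 0 0 0.03 0.03 0 0.8; 0 0 0 0.035 0.02 0 0.8; 0 0 0 0.035 0.02 0 0.8; 0 0 0 0.035 0.02 0 0.8; 0 0 0 0.035 0.02 0 0.8; 0 0 0 0.035 0.02 0 0.8; 0 0 0 0 0 0 0.8; 0 0 0 0 0 0 0.8")

```text
clock: 34.87
eef_pos: [0.3514, 0.3249, 0.1531]
orientation: [-179.8, 7.2, -178.7]
ft_force: [-0.3, 0.3, -0.0]
opening: 0.077
gripper_force: 0.0
```

```bash
python3 - <<'E'
from h import *
print(r.sense()["eef_pos"]); sedge()
T=Cam("top")
for f in (mister,sides,heels):
    try: f(T)
    except Exception as e: print(repr(e))
S=Cam("side")
a=cv2.resize(T.im[125:215,220:325,::-1],None,fx=4,fy=4,interpolation=cv2.INTER_CUBIC)
b=cv2.resize(S.im[155:245,238:328,::-1],None,fx=4,fy=4,interpolation=cv2.INTER_CUBIC)
cv2.imwrite("pics/c8.png",np.hstack([a,b]))
E
```

```text
[0.35143096 0.32494314 0.15310048]
edge 266.413 0.004
mister s 0.0009 yaw 0.07 resid 0.0002
upper left side y 0.0212 yaw -0.5 res 0.0001
lower left side y 0.0206 yaw 9.8 res 0.0028
upper heel s 0.0821 yaw 1.34
lower heel s -0.083 yaw -6.64
```

View pics/c8.png

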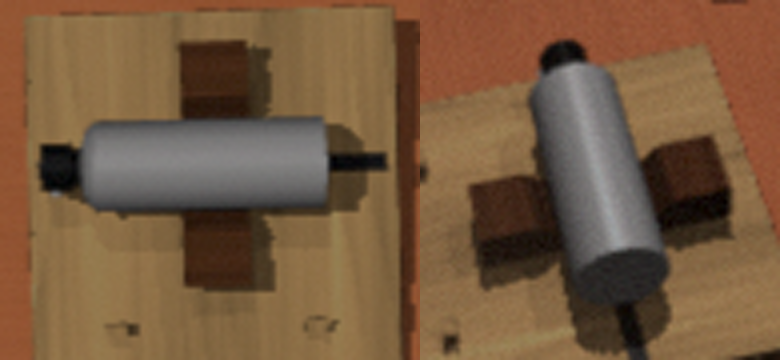

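The mister is centred on the slot and square, with both chocks against it. One check of the lower chock's yaw, since its heel fit looks off.

```bash
python3 - <<'E'
from h import *
n=RB.apply([0,0,1]); v=np.mean([Cam("top").im[...,0].astype(float) for _ in range(3)],0); T=Cam("top")
o=[]
for y in range(182,195):
    c=v[y,258:275]; k=next(k for k in range(16) if c[k]>=95>c[k+1]); o.append(inB(T.plane([(258+k+(c[k]-95)/(c[k]-c[k+1]),y)],B(0,.03),n)[0])[:2])
o=np.array(o);print("left",np.degrees(np.polyfit(o[:,0],o[:,1],1)[0]),o[:,1].round(4))
print(v[192:202,264:288].astype(int))
S=Cam("side")
for yaw in (0,-4,4):
  V=Ro.from_euler("z",yaw,degrees=True).apply([(-.033,.0225,.03),(-.033,-.0225,.03),(-.033,-.0225,0),(-.033,.0225,0)])
  print(yaw,T.px([B(-.047+p[0],p[2],p[1]) for p in V]).round(1).tolist(),S.px([B(-.047+p[0],p[2],p[1]) for p in V]).round(1).tolist())
E
```

```text
left 2.0443186676275698 [0.022  0.0219 0.0228 0.023  0.0227 0.0215 0.0211 0.0211 0.0211 0.0213
 0.0214 0.0216 0.0218]
[[129 121  68  64  64  64  66  65  64  66  64  64  64  64  65  64  62  62
   62  63  72  74  72  73]
 [129 120  61  56  59  61  60  58  59  59  58  59  59  59  58  58  58  56
   57  63  72  73  73  73]
 [129 118  59  55  58  58  59  58  58  58  60  59  58  60  59  59  61  60
   58  63  72  74  72  74]
 [129 118  65  60  61  62  62  63  62  63  64  63  62  62  62  63  62  63
   63  61  72  73  72  73]
 [134 123  90  76  75  74  72  63  62  62  62  60  60  60  59  59  59  59
   59  61  71  73  71  73]
 [134 131 130 126 122 117 103  72  69  72  71  68  65  66  68  69  70  70
   71  73  82  86  85  85]
 [133 132 131 127 125 117 115 115 118 123 121 117 117 113 115 118 118 118
  120 122 134 138 137 136]
 [133 130 131 126 123 118 115 117 121 124 125 119 120 115 117 120 122 120
  124 126 137 141 140 140]
 [133 130 129 127 125 121 116 114 118 123 123 118 117 113 115 120 118 118
  121 124 134 140 139 137]
 [134 129 132 133 124 121 116 114 119 122 123 116 117 113 116 119 119 117
  120 123 134 140 139 136]]
0 [[265.2, 196.5], [282.2, 196.2], [281.7, 195.6], [265.1, 196.0]] [[249.3, 200.6], [252.1, 214.6], [253.6, 221.2], [250.9, 207.3]]
-4 [[264.3, 195.9], [281.3, 196.8], [280.9, 196.2], [264.2, 195.4]] [[249.8, 199.8], [251.4, 214.0], [252.9, 220.5], [251.4, 206.5]]
4 [[266.1, 197.1], [283.1, 195.5], [282.5, 195.0], [266.0, 196.5]] [[248.9, 201.4], [252.9, 215.2], [254.4, 221.8], [250.5, 208.1]]
```

```bash
python3 -c "
from h import *
print(r.job_done())"
```

```text
the job is handed in; nothing more can be done
None
```

The job is handed in: the mister lies across the board about 1 mm from the slot centre and square to within about half a degree. A chock sits against it on each side, toes inward; the camera checks put the lower chock's squareness only within a few degrees. I had to back off and re-place the upper chock once, because the first placement pushed the mister about 3 mm down the slope.

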